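# Set the needle valve of the dosing pot

## Robot

A 6-joint arm with a two-finger parallel gripper is mounted at the origin on a cart in front of the work surface, level with it; the furniture and walls round the work are solid. World frame = base frame: x ahead of the robot, y to its left, z up, the work surface at z = 0. Lengths are in mm, angles in rad, forces in N, time in s.
With the tool pointing down it reaches from about 350 to 775 mm from the base axis. Payload 7.3 kg.
Tool frame: the origin (TCP) lies on the centre line of the jaws, within the pads' length; the fingertips stand 22 mm ahead of it and the grasp point (between the pads) lies 3 mm ahead of it; z points along the fingers, y is the direction in which the jaws open and shut (so a half turn about z gives the same grasp; the last joint's range is limited). The gripper opens to 92 mm and grips with 3 to 60 N. Pads are 19 mm wide; open, the fingers measure 130 mm over their backs; the gripper's body (75 mm by 190 mm) begins 47 mm behind the grasp point.
Start: joints at [1.136, 0.342, 1.524, -0, 1.275, -0.146], TCP at [149.505, 503.28, 248.741] pointing down, gripper open.
Joint ranges: [-2.53, 2.53], [-0.77, 2.02], [0.04, 2.7], [-1, 4.14], [0.28, 2.66], [-3.11, 3.11]. Speed limits (rad/s): [2.57, 2.57, 3.14, 3.14, 3.14, 3.14].

## Interface

Orientations are given as [roll, pitch, yaw] about the fixed x, y, z axes, in that order (R = Rz(yaw) Ry(pitch) Rx(roll)).
In Python, from plant import get_obs, capture, bot, spot_in gives the robot as it stands.
- The arm moves only by the shell command python3 -m handwheel 'ROWS' [OPENING]. ROWS is JSON, a list of rows, each a list of 2 entries, a list of its own where there are three numbers: the shift along the world's x, y, z in mm, then the turn, a rotation vector about the world's x, y, z in rad. In form: [[[x, y, z], [wx, wy, wz]], ...]. A call has 1 to 12 rows; each row shifts and turns the commanded pose from where the row before left it; what a row does not reach is not made up. A row lasts 1/8 s, in which the tool goes at most 62.5 mm and 10.7 degrees, less where a joint would pass 70% of its speed; a pose out of reach is approached as far as the arm can. A call is refused whole if a number of a shift passes 62.5 or a number of a turn 0.188, either way. A call with a gripper value outside its range is refused whole. OPENING is the closure, from 0 (fully open) to 1 (shut), set as the call begins (- or left out, the last holds). The fingers move at their own pace and stop on an object; the grip force is fixed at half the most. Time passes only in rows, so rows that do not move let the fingers close. It gives the time, the measured TCP pose, the force and the opening at its end, in the units of the state.
- get_obs(): the state, without advancing time (a new reading comes with each control period).
- capture(name): name is "scene" or "top"; returns a dict with "img" (400x640x3 uint8, red, green, blue), "fx", "fy", "cx", "cy" (pixels), "cam_to_world" (4x4, takes a point from camera to world coordinates). Camera axes: x right, y up, looking along -z (the intrinsics and any distortion apply to the point x, -y, -z); pixel columns grow to the right and rows downward; lengths in mm; the calibration is good to about 2 mm. A picture is of the moment at which its call begins. There is no depth.
- bot.close_job(): hands the job in, once; it reports no verdict.
Trained networks look in the newest picture that a camera, given by its name, has taken for a name from the list of things; names that differ only in an ending like _2 or _b are one class to them, and where a whole thing is asked for, a point or a joint stands for the part that bears it (a point fixed in the world has none). Each returns a list of dicts, best first, with "score" (0 to 1); they miss things now and then, are a little off and sometimes report something else, mostly with a low value. They report only what shows in the picture. A call takes as long as a camera call.
- spot_in(thing, camera): "xyz" ([x, y, z] in mm, in the coordinates of the camera as it stood for that picture, good to about 4 mm: the middle of the surface that is visible of it).
The state is a dict: "time": time; "joint_positions": joint angles; "dq": joint speeds; "tau": joint torques, N m; "tool_pos": TCP position; "tcp_rot": TCP orientation; "contact_force": force on the tool from outside, world axes, zero at the start; "moment": the same for the moment, N m; "grip_width": finger opening in mm.
Only numpy, scipy, OpenCV 4.12 (cv2) and the standard library are available. Lean on these libraries where they do the work, as an engineer would, in place of code of your own. Each camera call takes 0.05 s, during which the arm holds its last target. There are 200 camera calls.

## Task

Lift the loose bell-shaped lid off the dosing pot by its wooden knob and stand it upright on the white paper proof pad, setting it down rather than dropping it. Then turn the wing screw under it clockwise until it seats, back it off a quarter turn, and finish while still gripping the wings at that setting, so that I can lock it: do not let go at the end. Leave everything else where it is.

Things in the scene. Friction and masses are not known exactly. Their poses are not given: they have to be found in the camera images.
- dosing_pot: round aluminium pot bolted to the bench: flange 120 mm across, body 104 mm across, its shoulder 30 mm above the bench; on the shoulder a round step 68 mm across and 5 mm high that centres the lid; a short outlet pipe sticks out along its -x, to 71 mm from the axis. In its middle stands the wing screw. Origin: centre of its underside, z up
- lid: loose bell-shaped aluminium lid, hollow, 85 mm across and 59 mm high with a wooden knob on top (95 mm in all), 0.1 to 0.2 kg; at the start it stands on the pot's shoulder, over the screw, and must be raised at least 55 mm to clear the screw. Origin: centre of its open lower rim, z up through the knob
- lid_knob (a point): point on the lid's axis to grip the knob at, 83 mm above the lid's lower rim; the knob is round, 26 mm across from 19 to 31 mm above the lid's top face, 20 mm across at its foot, 36 mm high
- proof_pad: flat pad of white paper lying on the bench, fixed, 268 mm along its x, 304 mm along its y, 14 mm thick; a loupe stands on its +x +y corner. Origin: centre of its underside
- wings_grip (a point): middle of the blade of the brass wing screw, on the pot's axis, 65 mm above the bench; hidden under the lid at the start. The two round wings form one flat upright blade, 44 mm long along this point's x, 9 mm thick along its y, from 51 to 77 mm above the bench; grip it from above across the 9 mm. It turns about the vertical and does not rise
- valve_screw (a joint): angle of the screw, rad: 0 = seated on its hard stop; grows as it is backed off (counter-clockwise from above); starts 0.5 to 1.4 open; upper stop 6.0. Friction about 0.05 N m; stays where left. The blade's yaw = the pot's yaw - 0.785 + this value
- loupe: bystander: black loupe, 42 mm across and 40 mm high, standing loose on the +x +y corner of the pad, about 95 mm and 112 mm from its middle. Origin: centre of its underside
- low_tin: bystander: plain flat tin, 98 mm across and 50 mm high, standing loose about 160 mm from the pot's axis on the side away from the outlet pipe. Origin: centre of its underside
- paste_tub: bystander: shallow open tub, 116 mm across and 39 mm high, loose at the left of the bench. Origin: centre of its underside

How it is judged (in metres and radians):
On the way, in this order (a step that is already met when the one before it is completed fails the run):
1. the lid stands upright on the proof pad, let go (x of lid in the frame of proof_pad between -0.1 and 0.1 m and y of lid in the frame of proof_pad between -0.12 and 0.12 m and height (world z) of lid below 0.02 m and angle between lid's own z axis and vertical below 0.12 rad and contact force between the fingers and lid below 0.1 N), for 0.2 s.
2. the screw is turned clockwise until it seats (value of joint valve_screw below 0.05 rad), for 0.1 s.
At the end, for the whole second after the job is handed in: The screw stands a quarter turn (90 degrees, give or take 15) open from its seat, still, with the fingers gripping its wings (more than 1.5 N); the lid stands upright and still on the pad, its middle within 100 mm (pad's x) and 120 mm (pad's y) of the pad's middle (value of joint valve_screw between 1.309 and 1.833 rad and velocity of joint valve_screw between -0.1 and 0.1 rad/s and contact force between the fingers and valve_screw above 1.5 N and x of lid in the frame of proof_pad between -0.1 and 0.1 m and y of lid in the frame of proof_pad between -0.12 and 0.12 m and height (world z) of lid below 0.02 m and angle between lid's own z axis and vertical below 0.12 rad and linear speed of lid below 0.02 m/s); the arm keeps its last pose, push and grip.
It fails at once if the lid is dropped: let go in the air, away from the pot, more than 35 mm above the pad (height (world z) of lid above 0.05 m and horizontal distance between lid and dosing_pot above 0.07 m and contact force between the fingers and lid below 0.02 N).
It fails at once if a bystander is pushed away by more than 25 mm (distance of any of loupe, low_tin, paste_tub from where it was at the start of the episode above 0.025 m).
It also fails if it takes over 59 s, if anything falls off the work surface, if the arm or the gripper's body presses on something with over 40 N, if the wrist force passes 120 N, or if a joint passes its speed limit or range.

## Working session

There is one attempt and no reset: what is moved stays moved. The work goes in short steps, Python scripts to look and compute and a shell command to move; the robot and the scene stay as the last step left them, time stands still between calls to the robot, and variables do not carry over. Pictures are saved under pics/ and viewed, about 8 in all and at most 12, crops included, and the job is handed in when it is done.

```bash
mkdir -p pics; cat > h.py <<'E'
import numpy as np,cv2
from plant import get_obs,capture,bot,spot_in
def look(cam,name=None):
    c=capture(cam)
    if name: cv2.imwrite(f'pics/{name}.png',c['img'][:,:,::-1])
    return c
def find(thing,cam,c,n=2):
    T=np.array(c['cam_to_world'])
    return [(round(r['score'],2),np.round((T@np.append(r['xyz'],1))[:3],1).tolist()) for r in spot_in(thing,cam)[:n]]
def ray(c,u,v,z):
    # world point on plane z (mm) seen at pixel u,v
    T=np.array(c['cam_to_world']);d=T[:3,:3]@np.array([(u-c['cx'])/c['fx'],-(v-c['cy'])/c['fy'],-1]);o=T[:3,3]
    return o+d*(z-o[2])/d[2]
def proj(c,p):
    T=np.linalg.inv(np.array(c['cam_to_world']));q=(T@np.append(p,1))[:3]
    return c['cx']+c['fx']*q[0]/-q[2],c['cy']-c['fy']*q[1]/-q[2]
E
python3 - <<'E'
from h import *
for cam in('scene','top'):
    c=look(cam,cam+'0');print(cam,{k:(v if k!='img' else 0) for k,v in c.items() if k!='cam_to_world'},np.round(c['cam_to_world'],2).tolist())
    for t in('dosing_pot','lid','lid_knob','proof_pad','loupe','low_tin','paste_tub'):print(t,find(t,cam,c))
o=get_obs();print(o)
E
```

```text
scene {'img': 0, 'fx': 454.2938476259108, 'fy': 454.2938476259108, 'cx': 326.34673450082556, 'cy': 198.7245623455223} [[0.61, 0.45, -0.65, -183.25], [-0.79, 0.37, -0.49, -475.46], [0.02, 0.81, 0.58, 833.59], [0.0, 0.0, 0.0, 1.0]]
dosing_pot [(0.74, [552.7, 152.0, 17.3])]
lid [(0.74, [577.6, 169.9, 78.5])]
lid_knob [(0.74, [574.9, 165.2, 78.6]), (0.59, [554.3, 149.6, 19.2])]
proof_pad [(0.89, [546.3, -193.4, 11.8])]
loupe [(0.6, [675.5, -75.1, 52.2])]
low_tin [(0.68, [725.5, 143.5, 48.3])]
paste_tub [(0.63, [474.5, 522.8, 22.8])]
top {'img': 0, 'fx': 433.63909618456546, 'fy': 433.63909618456546, 'cx': 315.66288075946767, 'cy': 203.0265700588224} [[-0.03, 0.99, -0.12, 472.88], [-1.0, -0.03, -0.0, 126.06], [-0.01, 0.12, 0.99, 1349.22], [0.0, 0.0, 0.0, 1.0]]
dosing_pot [(0.67, [547.1, 185.6, 23.0])]
lid [(0.75, [567.6, 181.7, 89.2]), (0.28, [557.6, -171.4, 13.2])]
lid_knob [(0.59, [567.1, 182.8, 86.5])]
proof_pad [(0.74, [558.9, -170.2, 10.6]), (0.37, [738.2, 117.6, 49.2])]
loupe [(0.72, [680.7, -70.1, 55.0])]
low_tin [(0.4, [738.5, 118.7, 49.4])]
paste_tub [(0.81, [469.7, 519.0, 16.8])]
{'time': 0.8, 'joint_positions': array([ 1.13602007e+00,  3.41983817e-01,  1.52408959e+00, -5.65600697e-06,
        1.27539893e+00, -1.45989394e-01]), 'dq': array([ 8.84198761e-04, -5.90305047e-04,  9.05560177e-05,  4.97325766e-04,
       -1.07085703e-03,  7.58156826e-05]), 'tau': array([-1.17060904e-04, -4.31102014e+01, -2.44470406e+01,  7.17622228e-02,
        4.81827313e-02, -1.18185984e-06]), 'tool_pos': array([149.49842705, 503.28671999, 248.75255251]), 'tcp_rot': array([3.14147440e+00, 2.28564192e-05, 2.85280743e+00]), 'contact_force': array([ 0.13220804,  0.7392381 , -0.2724129 ]), 'moment': array([ 0.00701179,  0.01629397, -0.0004936 ]), 'grip_width': 91.8217850001777}
```

View pics/top0.png

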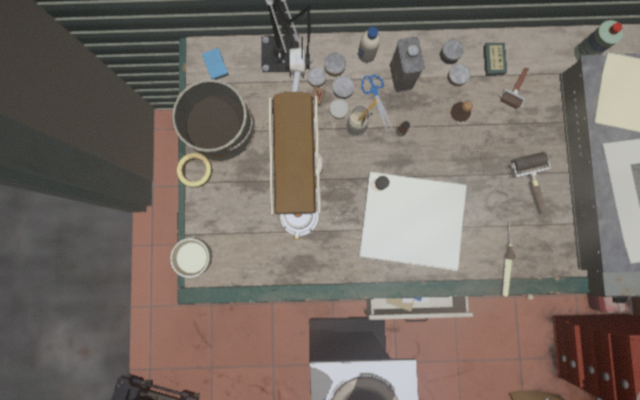

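View pics/scene0.png

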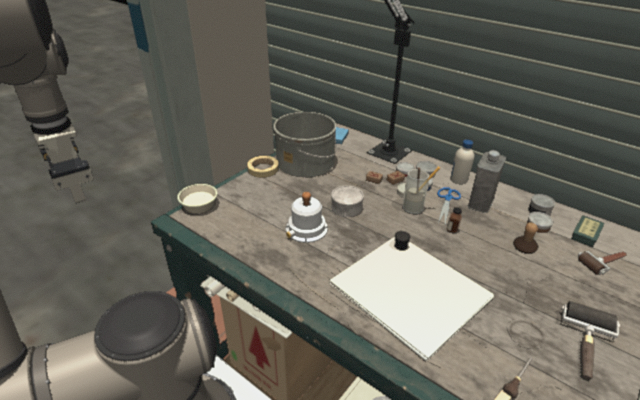

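Top view: the pad is at about (413,222) with the loupe on its corner at (382,183). The pot is at (299,220), partly hidden by a raised brown panel at (270-320, 92-215). Scene view: pot and lid at (306,215), with the pipe toward (290,234), the tin at (347,200) and the loupe at (402,240). I'll look closer, both for the geometry and for how high the panel is.

```bash
python3 - <<'E'
from h import *
c=look('scene');t=look('top')
a=cv2.resize(c['img'][175:255,260:380],None,fx=5,fy=5,interpolation=cv2.INTER_CUBIC)[:, :, ::-1]
b=cv2.resize(t['img'][0:250,240:350],(176,400),interpolation=cv2.INTER_CUBIC)[:,:,::-1]
cv2.imwrite('pics/crop1.png',np.hstack([a,b]))
P=lambda u,v:np.round(ray(c,u,v,0),0)
print('knob rays z=113', ray(c,307,199,113).round(1), 'lamp base',P(390,152), ray(t,285,55,0).round())
# vertical lamp pole: triangulate scene (402,35) with top (297,60)
def d(c,u,v):
    T=np.array(c['cam_to_world']);return T[:3,3],T[:3,:3]@np.array([(u-c['cx'])/c['fx'],-(v-c['cy'])/c['fy'],-1])
for us,ut in (((402,35),(297,60)),((385,0),(290,50)),((385,0),(275,10))):
    o1,d1=d(c,*us);o2,d2=d(t,*ut);s=np.linalg.lstsq(np.c_[d1,-d2],o2-o1,rcond=None)[0];print(us,ut,(o1+s[0]*d1).round(),(o2+s[1]*d2).round())
for z in(300,450,600,750):
    print(z,[ray(t,u,v,z).round().tolist()[:2] for u,v in((270,92),(320,215))],[np.round(proj(c,ray(t,u,v,z))).tolist() for u,v in((270,92),(320,215))])
# pad corners in both
print('pad top',[ray(t,u,v,14).round(1).tolist()[:2] for u,v in((371,173),(466,184),(458,270),(361,260))])
print('pad scene',[ray(c,u,v,14).round(1).tolist()[:2] for u,v in((404,240),(492,293),(427,356),(332,282))])
E
```

```text
knob rays z=113 [585.3 172.9 113. ] lamp base [1130.  229.    0.] [1118.  217.    0.]
(402, 35) (297, 60) [905. 113. 493.] [876. 159. 481.]
(385, 0) (290, 50) [865. 150. 580.] [853. 169. 575.]
(385, 0) (275, 10) [942. 195. 561.] [941. 197. 561.]
300 [[878.0, 236.0], [565.0, 120.0]] [[354.0, 95.0], [318.0, 148.0]]
450 [[820.0, 220.0], [552.0, 120.0]] [[349.0, 51.0], [315.0, 89.0]]
600 [[762.0, 205.0], [539.0, 121.0]] [[343.0, -5.0], [310.0, 19.0]]
750 [[704.0, 189.0], [525.0, 122.0]] [[336.0, -77.0], [305.0, -69.0]]
pad top [[717.1, -45.2], [673.9, -338.7], [410.6, -296.6], [448.8, -3.3]]
pad scene [[711.8, -69.9], [675.3, -335.6], [416.6, -295.6], [460.2, -11.4]]
```

View pics/crop1.png

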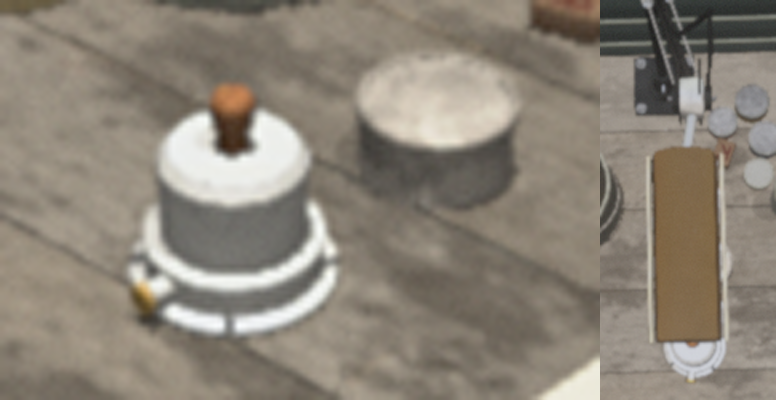

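The knob is at scene pixel (306.5,194) and the pipe tip at about (289,234). The lamp panel hangs above about 620 mm, so I'll keep the arm low.

```bash
python3 - <<'E'
from h import *
c=look('scene');t=look('top')
print('knob top c',ray(c,306.4,194.5,125).round(1))
print('flange c top',ray(t,299.4,215.6,4).round(1))
pip=ray(t,296,236.5,18);print('pipe top',pip.round(1),'scene',ray(c,288.6,233.6,18).round(1))
# predicted outlines for candidate axis
for x,y in((577,172),(580,172),(577,176),(582,174)):
    th=np.linspace(0,6.28,73)
    def ext(cam,r,z):
        p=np.array([proj(cam,(x+r*np.cos(a),y+r*np.sin(a),z)) for a in th]);return p.min(0).round(1).tolist(),p.max(0).round(1).tolist()
    print((x,y),'knob',ext(c,13,115),'lidtop',ext(c,42.5,86),'flange',ext(c,60,4),'T flange',ext(t,60,4))
E
```

```text
knob top c [587.6 176.8 125. ]
flange c top [590.9 181.8   4. ]
pipe top [525.7 193.2  18. ] scene [527.5 191.9  18. ]
(577, 172) knob ([300.5, 197.1], [310.1, 202.7]) lidtop ([289.8, 199.4], [320.8, 218.0]) flange ([284.5, 218.5], [326.6, 245.6]) T flange ([283.4, 200.8], [322.0, 239.3])
(580, 172) knob ([301.2, 196.6], [310.8, 202.2]) lidtop ([290.5, 199.0], [321.5, 217.5]) flange ([285.2, 218.0], [327.3, 245.0]) T flange ([283.4, 199.9], [321.9, 238.3])
(577, 176) knob ([299.3, 196.6], [308.9, 202.2]) lidtop ([288.7, 198.9], [319.7, 217.5]) flange ([283.4, 218.0], [325.5, 245.0]) T flange ([282.1, 200.8], [320.7, 239.3])
(582, 174) knob ([301.1, 196.0], [310.7, 201.6]) lidtop ([290.5, 198.4], [321.4, 216.9]) flange ([285.1, 217.5], [327.2, 244.3]) T flange ([282.7, 199.2], [321.3, 237.7])
```

```bash
python3 -m handwheel '[[[36,-27,-5],[0,0,0]],[[36,-27,-5],[0,0,0]],[[36,-27,-5],[0,0,0]],[[36,-27,-5],[0,0,0]],[[36,-27,-5],[0,0,0]],[[36,-27,-5],[0,0,0]],[[36,-27,-5],[0,0,0]],[[37,-27,-5],[0,0,0]],[[37,-27,-5],[0,0,0]],[[37,-27,-5],[0,0,0]],[[38,-27,-5],[0,0,0]],[[38,-27,-5],[0,0,0]]]' 0; python3 -m handwheel '[[[0,0,0],[0,0,0]],[[0,0,0],[0,0,0]]]'; python3 - <<'E'
from h import *
c=look('scene','s2');o=get_obs();print(o['tool_pos'],o['tcp_rot'],o['joint_positions'].round(2))
cv2.imwrite('pics/s2c.png',cv2.resize(c['img'][120:260,230:390],None,fx=4,fy=4,interpolation=cv2.INTER_CUBIC)[:,:,::-1])
p=o['tool_pos'];print('tip proj',proj(c,p+[0,0,-22]),'knob hypothetic',proj(c,[588,179,125]))
E
```

```text
time: 2.5
tool_pos: [589.7, 178.3, 188.6]
tcp_rot: [3.141, 0.0, 2.853]
contact_force: [0.2, -0.5, -0.4]
grip_width: 91.9
time: 2.75
tool_pos: [588.1, 179.4, 188.4]
tcp_rot: [-3.142, -0.001, 2.852]
contact_force: [-0.3, 0.5, 0.8]
grip_width: 91.7
[587.79801202 179.83741481 188.74248381] [ 3.14150833e+00 -6.46365858e-04  2.85331153e+00] [ 0.17  0.55  1.35  0.    1.24 -1.11]
tip proj (np.float64(305.4653194869382), np.float64(181.21019641571883)) knob hypothetic (np.float64(305.87218273024956), np.float64(194.1306358719027))
```

View pics/s2c.png

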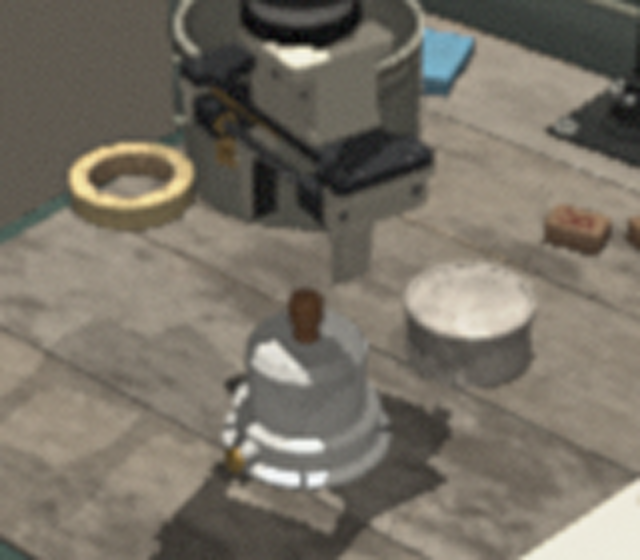

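The fingers straddle the knob (crop (350,270) and (265,210), knob at (306,300)), so I'll descend and grip.

```bash
python3 -m handwheel '[[[0,0,-14],[0,0,0]],[[0,0,-14],[0,0,0]],[[0,0,-14],[0,0,0]],[[0,0,-12],[0,0,0]],[[0,0,-10],[0,0,0]],[[0,0,-8],[0,0,0]],[[0,0,0],[0,0,0]],[[0,0,0],[0,0,0]]]' 0; python3 -m handwheel '[[[0,0,0],[0,0,0]],[[0,0,0],[0,0,0]],[[0,0,0],[0,0,0]],[[0,0,0],[0,0,0]],[[0,0,0],[0,0,0]],[[0,0,0],[0,0,0]],[[0,0,0],[0,0,0]],[[0,0,0],[0,0,0]]]' 1
```

```text
time: 3.8
tool_pos: [588.8, 179.3, 117.1]
tcp_rot: [3.141, 0.001, 2.853]
contact_force: [-0.5, -0.0, -0.1]
grip_width: 91.9
time: 4.8
tool_pos: [588.6, 179.5, 116.8]
tcp_rot: [3.141, 0.0, 2.853]
contact_force: [0.3, 1.6, 0.2]
grip_width: 24.9
```

```bash
python3 -m handwheel '[[[0,0,4],[0,0,0]],[[0,0,8],[0,0,0]],[[0,0,12],[0,0,0]],[[0,0,14],[0,0,0]],[[0,0,14],[0,0,0]],[[0,0,14],[0,0,0]],[[0,0,12],[0,0,0]],[[0,0,8],[0,0,0]],[[0,0,0],[0,0,0]]]'; python3 - <<'E'
from h import *
c=look('scene');o=get_obs();print(o['tool_pos'],o['contact_force'],o['grip_width'])
cv2.imwrite('pics/s3c.png',cv2.resize(c['img'][120:260,230:390],None,fx=4,fy=4,interpolation=cv2.INTER_CUBIC)[:,:,::-1])
E
```

```text
time: 5.92
tool_pos: [588.8, 179.3, 203.4]
tcp_rot: [3.141, 0.001, 2.853]
contact_force: [-0.4, 0.9, -2.0]
grip_width: 24.7
[588.44075882 179.27340784 202.70915569] [-1.08169968 -0.045549   -1.96413404] 24.917256961367613
```

View pics/s3c.png

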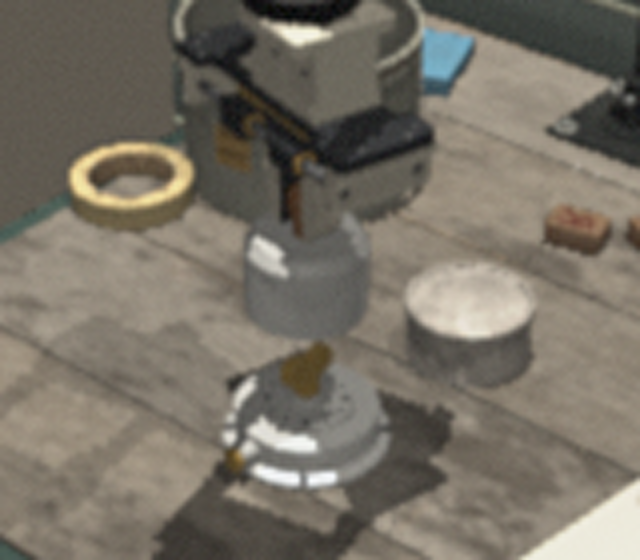

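The lid hangs upright at crop (306,275), clear of the brass wings at (308,368). Carrying it to the pad.

```bash
python3 -m handwheel '[[[-2,-15,0],[0,0,0]],[[-3,-28,0],[0,0,0]],[[-3,-36,0],[0,0,0]],[[-3,-38,0],[0,0,0]],[[-3,-38,0],[0,0,0]],[[-3,-38,0],[0,0,0]],[[-3,-38,0],[0,0,0]],[[-3,-38,0],[0,0,0]],[[-3,-36,0],[0,0,0]],[[-3,-28,0],[0,0,0]],[[-2,-15,0],[0,0,0]],[[0,0,0],[0,0,0]]]';  python3 -m handwheel '[[[0,0,-10],[0,0,0]],[[0,0,-15],[0,0,0]],[[0,0,-15],[0,0,0]],[[0,0,-15],[0,0,0]],[[0,0,-15],[0,0,0]],[[0,0,-12],[0,0,0]],[[0,0,-8],[0,0,0]],[[0,0,-5],[0,0,0]],[[0,0,-2],[0,0,0]],[[0,0,0],[0,0,0]],[[0,0,0],[0,0,0]]]'
```

```text
time: 7.48
tool_pos: [557.0, -169.5, 202.4]
tcp_rot: [3.141, -0.001, 2.851]
contact_force: [0.1, -0.4, -1.7]
grip_width: 24.5
time: 8.85
tool_pos: [557.7, -168.8, 106.2]
tcp_rot: [-3.142, 0.001, 2.853]
contact_force: [-0.6, -0.4, -0.6]
grip_width: 24.7
```

```bash
for i in 1; do python3 -m handwheel '[[[0,0,-1.5],[0,0,0]],[[0,0,-1],[0,0,0]],[[0,0,0],[0,0,0]]]'; done; python3 -m handwheel '[[[0,0,-1],[0,0,0]],[[0,0,-0.5],[0,0,0]],[[0,0,0],[0,0,0]]]';python3 -m handwheel '[[[0,0,-1],[0,0,0]],[[0,0,0],[0,0,0]]]'
```

```text
time: 9.22
tool_pos: [557.4, -168.7, 103.1]
tcp_rot: [3.141, -0.0, 2.853]
contact_force: [0.3, -0.3, -2.0]
grip_width: 25.0
time: 9.6
tool_pos: [557.5, -168.7, 101.7]
tcp_rot: [3.141, -0.0, 2.853]
contact_force: [-0.1, -0.3, -1.4]
grip_width: 24.8
time: 9.85
tool_pos: [557.5, -168.7, 100.6]
tcp_rot: [3.141, -0.0, 2.853]
contact_force: [-0.4, 0.0, -3.0]
grip_width: 24.5
```

```bash
python3 -m handwheel '[[[0,0,-0.6],[0,0,0]],[[0,0,0],[0,0,0]],[[0,0,0],[0,0,0]]]'; python3 -m handwheel '[[[0,0,-0.6],[0,0,0]],[[0,0,0],[0,0,0]],[[0,0,0],[0,0,0]]]'
```

```text
time: 10.22
tool_pos: [557.7, -168.7, 100.4]
tcp_rot: [3.141, 0.001, 2.853]
contact_force: [-0.5, 1.2, 1.9]
grip_width: 25.1
time: 10.6
tool_pos: [557.9, -168.6, 100.3]
tcp_rot: [3.141, 0.001, 2.853]
contact_force: [0.1, 2.5, 5.4]
grip_width: 24.9
```

```bash
python3 - <<'E'
from h import *
o=get_obs();print(o['tool_pos'],o['contact_force'])
for _ in range(3):
    c=capture('scene');print(get_obs()['contact_force'].round(2),get_obs()['tool_pos'].round(2))
E
```

```text
[ 557.94778816 -168.57839565  100.3039273 ] [0.14650245 2.54287692 5.37236377]
[-0.02  1.89  5.04] [ 557.94 -168.59  100.29]
[-0.92  2.45  5.53] [ 557.94 -168.63  100.32]
[0.56 1.45 4.19] [ 557.96 -168.58  100.31]
```

The lid is on the pad (push now +5 N), so I'll release and rise.

```bash
python3 -m handwheel '[[[0,0,0.6],[0,0,0]],[[0,0,0],[0,0,0]],[[0,0,0],[0,0,0]],[[0,0,0],[0,0,0]],[[0,0,0],[0,0,0]],[[0,0,0],[0,0,0]],[[0,0,0],[0,0,0]],[[0,0,0],[0,0,0]]]' 0; python3 -m handwheel '[[[0,0,10],[0,0,0]],[[0,0,20],[0,0,0]],[[0,0,25],[0,0,0]],[[0,0,25],[0,0,0]],[[0,0,20],[0,0,0]],[[-15,0,0],[0,0,0]],[[-25,0,0],[0,0,0]],[[-25,0,0],[0,0,0]],[[-25,0,0],[0,0,0]],[[0,0,0],[0,0,0]],[[0,0,0],[0,0,0]]]'; python3 - <<'E'
from h import *
c=look('scene')
for n in('lid','wings_grip','dosing_pot','proof_pad','loupe','low_tin'):print(n,find(n,'scene',c,1))
A=cv2.resize(c['img'][185:250,270:345],None,fx=8,fy=8,interpolation=cv2.INTER_CUBIC)[:,:,::-1]
cv2.imwrite('pics/s4a.png',A)
cv2.imwrite('pics/s4.png',c['img'][150:400,260:500,::-1])
B=cv2.resize(c['img'][200:370,320:500],(551,520))[:,:,::-1]
cv2.imwrite('pics/s4.png',cv2.resize(np.hstack([A,B]),(800,int(520*800/1151))))
E
```

```text
time: 11.75
tool_pos: [557.5, -168.7, 100.1]
tcp_rot: [3.142, 0.0, 2.853]
contact_force: [-1.3, 0.6, 0.9]
grip_width: 91.4
time: 13.12
tool_pos: [468.4, -169.0, 200.8]
tcp_rot: [-3.141, 0.002, 2.853]
contact_force: [-0.6, -0.5, -0.3]
grip_width: 92.3
lid [(0.95, [537.0, -176.3, 61.5])]
wings_grip [(0.54, [589.8, 176.3, 70.9])]
dosing_pot [(0.86, [570.7, 172.2, 32.4])]
proof_pad [(0.67, [529.4, -213.4, 13.1])]
loupe [(0.52, [673.2, -75.6, 51.9])]
low_tin [(0.81, [724.4, 145.0, 49.1])]
```

View pics/s4.png

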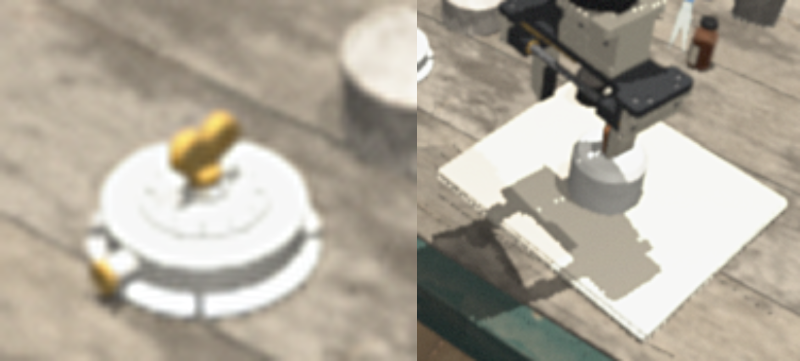

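View pics/s4a.png

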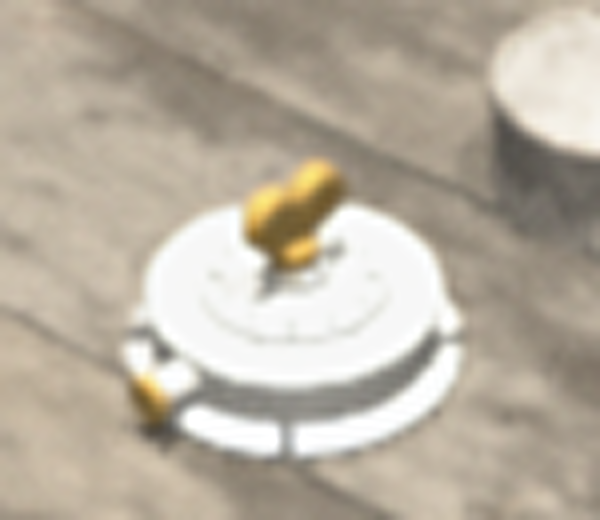

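The lid stands upright on the pad. In the 8x crop the brass blade's wings are at about (265,220) and (317,188), the shoulder ellipse spans (143-447, 195-388), and the pipe tip is at (150,398).

```bash
python3 - <<'E'
from h import *
from scipy.optimize import least_squares
c=look('scene');t=look('top')
pot=ray(c,270+295/8,185+291/8,30);print('pot from shoulder',pot.round(1))
tip=ray(c,270+150/8,185+398/8,16);v=pot-tip;print('pot yaw',np.arctan2(v[1],v[0]), np.hypot(*v[:2]))
a=ray(c,270+265/8,185+220/8,64);b=ray(c,270+317/8,185+188/8,64)
print(a.round(1),b.round(1),'mid',((a+b)/2).round(1),'len',np.linalg.norm(b-a),'yaw',np.arctan2(*(b-a)[1::-1]))
for n in('wings_grip','dosing_pot','lid','low_tin'):print(n,find(n,'top',t,1))
# silhouette fit of blade: two discs r=13 at +-9 along yaw, 9 thick
im=c['img'].astype(int);x0,y0=294,198;S=im[y0:226,x0:320]
m=((S[...,0]-S[...,2])>45);m=m&(np.arange(y0,226)[:,None]<217.5)
print(m.sum(),'centroid',np.argwhere(m).mean(0)[::-1]+[x0,y0])
def mask(x,y,yaw):
    K=8;M=np.zeros(((226-y0)*K,(320-x0)*K),np.uint8);u=np.array([np.cos(yaw),np.sin(yaw),0]);w=np.array([-u[1],u[0],0])
    for s in(-9,9):
        P=[]
        for h in(-4.5,4.5):
            for th in np.linspace(0,6.28,40):P.append(proj(c,np.array([x,y,64])+u*(s+13*np.cos(th))+w*h+[0,0,13*np.sin(th)]))
        P=((np.array(P)-[x0-.5,y0-.5])*K).astype(np.int32);cv2.fillConvexPoly(M,cv2.convexHull(P),1)
    M=cv2.resize(M.astype(np.float32),m.shape[::-1],interpolation=cv2.INTER_AREA);return M*(np.arange(y0,226)[:,None]<217.5)
R=sorted((np.abs(mask(x,y,w)-m).sum(),x,y,round(w,2)) for x in range(578,599,3) for y in range(168,186,3) for w in np.arange(-1.57,1.57,.08))
for r in R[:8]:print(r)
E
```

```text
pot from shoulder [590.  177.9  30. ]
pot yaw -0.1853630670768784 65.27960381629589
[581.1 183.8  64. ] [607.  181.7  64. ] mid [594.1 182.8  64. ] len 25.90907789988381 yaw -0.08264515162320035
wings_grip []
dosing_pot []
lid [(0.98, [559.5, -161.5, 72.9])]
low_tin [(0.4, [740.3, 115.7, 47.0])]
112 centroid [306.125      210.86607143]
(np.float32(29.921875), 593, 183, np.float64(-0.05))
(np.float32(29.921875), 593, 183, np.float64(0.03))
(np.float32(31.921875), 596, 183, np.float64(0.03))
(np.float32(31.953125), 596, 183, np.float64(0.11))
(np.float32(32.28125), 593, 183, np.float64(0.11))
(np.float32(32.328125), 593, 183, np.float64(-0.13))
(np.float32(33.265625), 596, 183, np.float64(-0.05))
(np.float32(34.890625), 593, 183, np.float64(0.19))
```

```bash
python3 -m handwheel '[[[5,16,0],[0,0,0.05]],[[10,30,0],[0,0,0.05]],[[12,36,0],[0,0,0.05]],[[13,37,0],[0,0,0.05]],[[13,37,0],[0,0,0.05]],[[13,37,0],[0,0,0.038]],[[13,37,0],[0,0,0]],[[13,37,0],[0,0,0]],[[12,35,0],[0,0,0]],[[10,28,0],[0,0,0]],[[7.6,18.5,0],[0,0,0]],[[0,0,0],[0,0,0]]]';  python3 -m handwheel '[[[0,0,-10],[0,0,0]],[[0,0,-16],[0,0,0]],[[0,0,-18],[0,0,0]],[[0,0,-18],[0,0,0]],[[0,0,-18],[0,0,0]],[[0,0,-18],[0,0,0]],[[0,0,-16],[0,0,0]],[[0,0,-12],[0,0,0]],[[0,0,-6],[0,0,0]],[[0,0,0],[0,0,0]],[[0,0,0],[0,0,0]]]'; python3 - <<'E'
from h import *
c=look('scene');A=cv2.resize(c['img'][170:250,260:360],None,fx=7,fy=7,interpolation=cv2.INTER_CUBIC)[:,:,::-1]
cv2.imwrite('pics/s5.png',A)
E
```

```text
time: 15.28
tool_pos: [588.7, 181.8, 199.7]
tcp_rot: [3.141, -0.0, -3.138]
contact_force: [-0.5, 0.0, -0.2]
grip_width: 91.8
time: 16.65
tool_pos: [589.5, 179.9, 68.7]
tcp_rot: [3.141, 0.001, 3.141]
contact_force: [0.2, 0.0, 1.0]
grip_width: 91.7
```

View pics/s5.png

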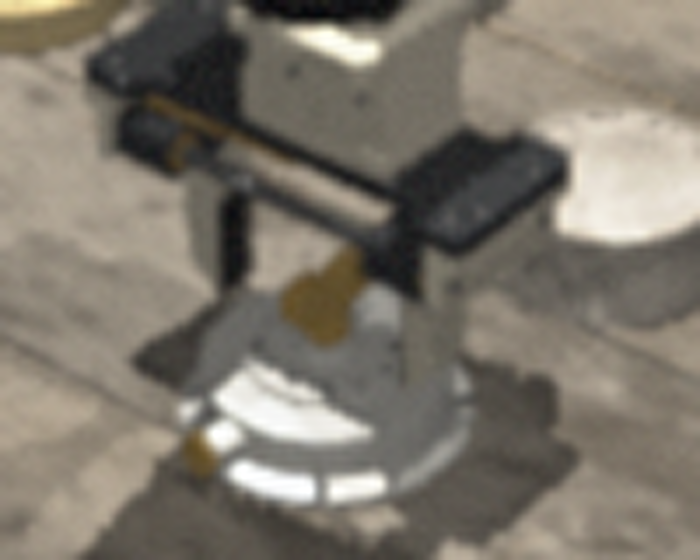

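The blade at (322,292) stands between the fingers at (220,250) and (430,320), with its plane parallel to the pads. Closing.

```bash
python3 -m handwheel '[[[0,0,0],[0,0,0]],[[0,0,0],[0,0,0]],[[0,0,0],[0,0,0]],[[0,0,0],[0,0,0]],[[0,0,0],[0,0,0]],[[0,0,0],[0,0,0]],[[0,0,0],[0,0,0]],[[0,0,0],[0,0,0]],[[0,0,0],[0,0,0]],[[0,0,0],[0,0,0]]]' 1; python3 -c "
from plant import get_obs;o=get_obs();print(o['moment'],o['contact_force'])"
```

```text
time: 17.95
tool_pos: [589.1, 181.0, 68.2]
tcp_rot: [3.14, 0.0, 3.141]
contact_force: [0.2, 5.3, -0.7]
grip_width: 18.4
[ 0.94176919 -0.04694086  0.00271507] [ 0.23290369  5.29552486 -0.68026992]
```

```bash
python3 -m handwheel '[[[0,0,0],[0,0,0]],[[0,0,0],[0,0,0]],[[0,0,0],[0,0,0]],[[0,0,0],[0,0,0]]]'; python3 - <<'E'
from h import *
print(get_obs()['moment'])
c=look('scene');A=cv2.resize(c['img'][170:250,260:360],None,fx=7,fy=7,interpolation=cv2.INTER_CUBIC)[:,:,::-1]
cv2.imwrite('pics/s6.png',A)
E
```

```text
time: 18.45
tool_pos: [589.1, 181.1, 68.1]
tcp_rot: [3.14, 0.0, 3.141]
contact_force: [0.8, 5.2, -0.6]
grip_width: 18.2
[ 0.89687807 -0.04808686  0.04204283]
```

View pics/s6.png

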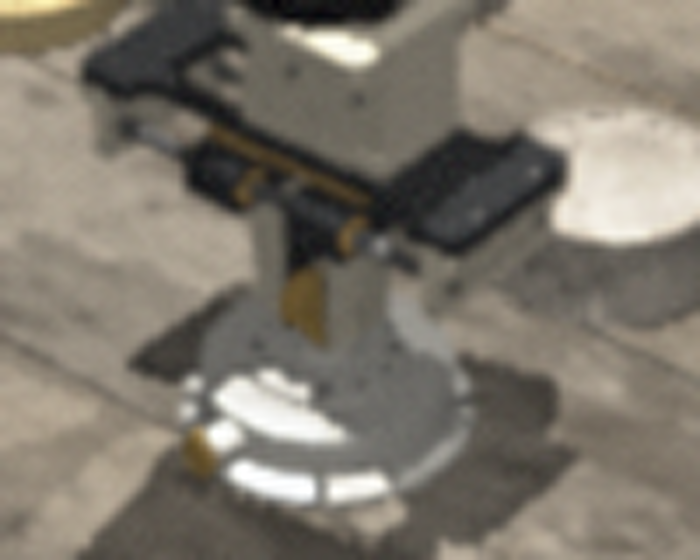

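The fingers stopped at 18 mm, not 9. The tips at z=46 are most likely pinching the round collar below the blade. I'll reopen, rise 9 mm, shift slightly toward the measured side push and grip again.

```bash
python3 -m handwheel '[[[0,0,0],[0,0,0]],[[0,0,0],[0,0,0]],[[0,0,0],[0,0,0]],[[0,1,3],[0,0,0]],[[1,1,4],[0,0,0]],[[0,0,2],[0,0,0]],[[0,0,0],[0,0,0]]]' 0.6; python3 -m handwheel '[[[0,0,0],[0,0,0]],[[0,0,0],[0,0,0]],[[0,0,0],[0,0,0]],[[0,0,0],[0,0,0]],[[0,0,0],[0,0,0]],[[0,0,0],[0,0,0]],[[0,0,0],[0,0,0]],[[0,0,0],[0,0,0]]]' 1;python3 -c "
from plant import get_obs;o=get_obs();print(o['moment'],o['contact_force'])"
```

```text
time: 19.38
tool_pos: [590.2, 181.8, 77.4]
tcp_rot: [3.141, 0.001, 3.141]
contact_force: [-0.5, 0.3, -0.1]
grip_width: 36.6
time: 20.38
tool_pos: [590.3, 181.3, 77.1]
tcp_rot: [-3.141, 0.0, 3.141]
contact_force: [1.4, -4.5, -0.7]
grip_width: 8.9
[-0.83468031 -0.31187853  0.03186515] [ 1.41446322 -4.545156   -0.67662538]
```

Gripped at 8.9 mm. Now turning clockwise.

```bash
python3 -m handwheel '[[[0,-1,0],[0,0,-0.06]],[[0,0,0],[0,0,-0.1]],[[0,0,0],[0,0,-0.1]],[[0,0,0],[0,0,-0.1]],[[0,0,0],[0,0,-0.1]],[[0,0,0],[0,0,-0.1]],[[0,0,0],[0,0,-0.06]],[[0,0,0],[0,0,0]]]'; python3 -c "
from plant import get_obs;o=get_obs();print(o['moment'],o['contact_force'])"; python3 -m handwheel '[[[0,0,0],[0,0,-0.06]],[[0,0,0],[0,0,-0.06]],[[0,0,0],[0,0,0]]]'; python3 -c "
from plant import get_obs;o=get_obs();print(o['moment'],o['tcp_rot'])"; python3 -m handwheel '[[[0,0,0],[0,0,-0.06]],[[0,0,0],[0,0,0]]]'; python3 -c "
from plant import get_obs;o=get_obs();print(o['moment'],o['tcp_rot'])"
```

```text
time: 21.38
tool_pos: [590.6, 182.3, 77.1]
tcp_rot: [3.139, -0.0, 2.521]
contact_force: [3.5, 4.6, -3.3]
grip_width: 8.5
[ 0.66270401 -0.60937073 -0.05955309] [ 3.52226203  4.61191592 -3.30670047]
time: 21.75
tool_pos: [590.8, 182.4, 77.1]
tcp_rot: [3.138, -0.0, 2.401]
contact_force: [4.1, 5.4, -4.7]
grip_width: 8.8
[ 0.79447471 -0.67939769 -0.05319492] [ 3.13824631e+00 -2.81341126e-04  2.40116797e+00]
time: 22.0
tool_pos: [590.8, 182.5, 77.1]
tcp_rot: [3.138, -0.0, 2.341]
contact_force: [4.6, 5.2, -5.0]
grip_width: 8.8
[ 0.84915286 -0.74621713 -0.01119725] [ 3.13799643e+00 -4.56695089e-04  2.34124608e+00]
```

```bash
M='from plant import get_obs;o=get_obs();print(o["moment"].round(3),o["tcp_rot"][2].round(3),o["contact_force"].round(1))'; python3 -m handwheel '[[[1,1,0],[0,0,-0.06]],[[0,0,0],[0,0,0]]]' >/dev/null; python3 -c "$M"; python3 -m handwheel '[[[0,0,0],[0,0,-0.06]],[[0,0,0],[0,0,0]]]' >/dev/null; python3 -c "$M";  python3 -m handwheel '[[[0,0,0],[0,0,-0.06]],[[0,0,0],[0,0,0]]]' >/dev/null; python3 -c "$M";  python3 -m handwheel '[[[0,0,0],[0,0,-0.05]],[[0,0,0],[0,0,0]]]'; python3 -c "$M"
```

```text
[ 0.545 -0.258 -0.016] 2.282 [ 0.6  3.1 -1.7]
[ 0.864 -0.236  0.308] 2.223 [ 1.7  5.8 -2.8]
[ 0.865 -0.294  0.694] 2.164 [ 2.1  6.1 -2.3]
time: 23.0
tool_pos: [590.9, 182.8, 77.1]
tcp_rot: [3.141, -0.001, 2.115]
contact_force: [1.4, 6.0, -3.2]
grip_width: 9.7
[ 0.879 -0.178  0.756] 2.115 [ 1.4  6.  -3.2]
```

The torque climbed to 0.75 N m from about yaw 2.25, so the screw looks seated. I'll regrip at yaw 2.235 to separate seat from slip.

```bash
M='from plant import get_obs;o=get_obs();print(o["moment"].round(3),o["tcp_rot"][2].round(3),o["contact_force"].round(1),o["grip_width"].round(2),o["time"])'; python3 -m handwheel '[[[0,0.5,0],[0,0,0.06]],[[0,0,0],[0,0,0]]]' >/dev/null; python3 -c "$M"; python3 -m handwheel '[[[0,0,0],[0,0,0.06]],[[0,0,0],[0,0,0]]]' >/dev/null; python3 -c "$M";  python3 -m handwheel '[[[0,0,0],[0,0,0]],[[0,0,0],[0,0,0]],[[0,0,0],[0,0,0]]]' 0.8 >/dev/null; python3 -c "$M";  python3 -m handwheel '[[[0,0,0],[0,0,0]],[[0,0,0],[0,0,0]],[[0,0,0],[0,0,0]],[[0,0,0],[0,0,0]],[[0,0,0],[0,0,0]]]' 1 >/dev/null; python3 -c "$M"; python3 -m handwheel '[[[0,0,0],[0,0,-0.04]],[[0,0,0],[0,0,0]]]' >/dev/null; python3 -c "$M"
```

```text
Traceback (most recent call last):
AttributeError: 'float' object has no attribute 'round'
Traceback (most recent call last):
AttributeError: 'float' object has no attribute 'round'
Traceback (most recent call last):
AttributeError: 'float' object has no attribute 'round'
Traceback (most recent call last):
AttributeError: 'float' object has no attribute 'round'
Traceback (most recent call last):
AttributeError: 'float' object has no attribute 'round'
```

```bash
cat > m.py <<'E'
from plant import get_obs;o=get_obs();print(o["moment"].round(3),o["tcp_rot"][2].round(3),o["contact_force"].round(1),o["grip_width"],o["time"])
E
python3 m.py; python3 -m handwheel '[[[0,0,0],[0,0,-0.04]],[[0,0,0],[0,0,0]]]' >/dev/null; python3 m.py; python3 -m handwheel '[[[0,0,0],[0,0,-0.04]],[[0,0,0],[0,0,0]]]' >/dev/null; python3 m.py
```

```text
[ 0.086 -0.473  0.527] 2.192 [ 2.4  0.3 -1.9] 8.854162587335106 24.75
[ 0.135 -0.543  0.681] 2.153 [ 3.4  2.1 -1.4] 9.284601895282682 25.0
[ 0.198 -0.478  0.773] 2.113 [ 3.4  1.2 -1.8] 10.195678063599141 25.25
```

Torque extrapolates to zero at yaw 2.27 on both passes, so that is the seat. A quarter turn open is yaw 3.84; backing off by about 1.70 rad.

```bash
python3 -m handwheel '[[[0,0,0],[0,0,0.1]],[[0,0,0],[0,0,0.1]],[[0,0,0],[0,0,0.1]],[[0,0,0],[0,0,0.1]],[[0,0,0],[0,0,0.1]],[[0,0,0],[0,0,0.1]],[[0,0,0],[0,0,0.1]],[[0,0,0],[0,0,0.1]],[[0,0,0],[0,0,0.05]],[[0,0,0],[0,0,0]]]' ; python3 m.py; python3 -m handwheel '[[[0,0,0],[0,0,0.1]],[[0,0,0],[0,0,0.1]],[[0,0,0],[0,0,0.1]],[[0,0,0],[0,0,0.1]],[[0,0,0],[0,0,0.1]],[[0,0,0],[0,0,0.1]],[[0,0,0],[0,0,0.1]],[[0,0,0],[0,0,0.1]],[[0,0,0],[0,0,0.05]],[[0,0,0],[0,0,0]],[[0,0,0],[0,0,0]]]' ; python3 m.py
python3 - <<'E'
from h import *
c=look('scene')
for n in('lid','loupe','low_tin','paste_tub'):print(n,find(n,'scene',c,1))
A=cv2.resize(c['img'][170:250,260:360],None,fx=5,fy=5,interpolation=cv2.INTER_CUBIC);B=cv2.resize(c['img'][200:350,330:450],(320,400))
cv2.imwrite('pics/s7.png',cv2.resize(np.hstack([A,B]),None,fx=.97,fy=.97)[:,:,::-1])
E
```

```text
time: 26.5
tool_pos: [590.7, 181.5, 77.2]
tcp_rot: [-3.141, -0.001, 2.961]
contact_force: [0.2, -3.2, 1.8]
grip_width: 8.5
[-0.553 -0.049  0.009] 2.961 [ 0.2 -3.2  1.8] 8.45246738626895 26.5
time: 27.88
tool_pos: [591.1, 180.3, 77.2]
tcp_rot: [-3.14, -0.002, -2.473]
contact_force: [1.8, -7.8, 1.5]
grip_width: 9.0
[-1.313 -0.159 -0.015] -2.473 [ 1.8 -7.8  1.5] 9.015937594570973 27.875
lid [(0.63, [541.4, -173.6, 65.7])]
loupe [(0.82, [674.2, -76.4, 54.2])]
low_tin [(0.93, [725.6, 136.7, 45.7])]
paste_tub [(0.69, [472.5, 522.1, 24.1])]
```

View pics/s7.png

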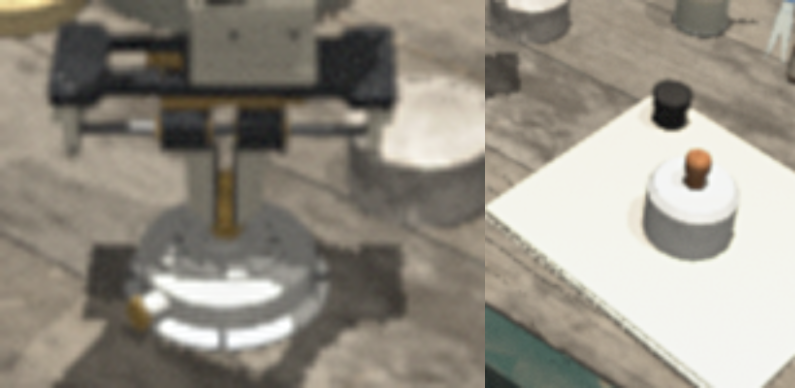

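The blade sits edge-on between the pads at (227,200), the lid is upright on the pad at (690,215), and the loupe is untouched. Handing in.

```bash
python3 -m handwheel '[[[0,0,0],[0,0,0]],[[0,0,0],[0,0,0]]]'; python3 -c "
from plant import bot;print(bot.close_job())"
```

```text
time: 28.38
tool_pos: [591.0, 180.3, 77.2]
tcp_rot: [-3.14, -0.002, -2.473]
contact_force: [0.2, -7.8, 2.1]
grip_width: 8.9
the job is handed in; nothing more can be done
None
```

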